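Fetch the counting chamber from under the sliding cover

TASK

The glass counting chamber lies in one of the three pockets under the cover plate of the grey storage tray. Slide the cover aside by its rib - a hidden stop lets it run out one way only, so feel which - and leave it in its guides; then lift the chamber out and lay it flat on the two rails of the slide holder, pushed gently fully home: long edge against both end dogs and one end against the side stop. Do not press hard on the glass, and do not disturb the lab timer, the petri dish or the marker.

Things in the scene. Friction and masses are not known exactly. Their poses are not given: they have to be found in the camera images.
- tray: Fixed grey storage tray, 200 (x) x 292 (y) x 34 mm; origin at the centre of its underside; floor 4 mm thick. The cover slides along the tray's y on ledges in the side walls (inner faces at x = -88 and +88 mm), under guide lips that keep it from being lifted. Three like pockets at tray x = -46, 0 and +46 mm, all at y = 0. End walls (top z = 29 mm) stop the cover at 98 mm of travel.
- pocket_middle (a point): Tray frame (0, 0, 14) mm, tray's axes: centre of the middle pocket at support height. A pocket is two supports, 24 mm wide in x, 21 to 35 mm either side in y, with a locator 3 mm higher beyond each chamber end; between the supports it is open down to the floor at its middle, where fingers can reach 10 mm down beside the chamber.
- cover: Loose opaque aluminium plate, 188 (x) x 88 (y) x 5 mm, 0.17 to 0.35 kg, 2 mm of play in the guides, slides with a few N; origin at the centre of its underside, 24 mm above the tray's underside. Starts over the pockets; must move 85 mm or more along the tray's y to clear the chamber. Hidden posts under it block it hard after about 12 mm either towards tray +y or -y; the other way it runs 98 mm.
- rib_mid (a point): Middle of the cover's black grip rib, cover's axes, 17 mm above the cover's origin. The rib is 70 (x) x 12 (y) mm and rises from 5 to 30 mm above the cover's origin (29 to 54 mm above the bench).
- chamber: Pale glass counting chamber, 32 (x) x 76 (y) x 5 mm (solid 4 mm), 30 g; origin at the centre of its underside. Starts in one of the tray's pockets under the cover, long side along the tray's y, underside 14 mm above the bench.
- holder: Fixed slide holder: base plate 110 (x) x 130 (y) x 8 mm, origin under its centre. Two rails along x, 8 mm wide, at y = -28 and +28 mm, x = -55 to +20 mm, tops at z = 18 mm. Each rail ends in a steel dog, 10 mm square, top z = 26 mm, face at x = +20 mm; 46 mm gap between the dogs, free for a finger. Side stop: face at y = +38 mm, x = -40 to +14 mm, top z = 26 mm.
- seat (a point): On the holder at (4, 0, 18) mm of its frame, holder's axes: centre of the chamber's underside when home (long side along the holder's y, long edge on the dogs at +x, one end, either one, on the side stop at +y). Between tray and holder stands the microscope: eyepieces to 0.28 m high at world x 0.50 to 0.58, y -0.18 to -0.06 m; camera 0.09 m high out to x 0.36.
- lab_timer: White lab timer, 62x62x17 mm, bystander; origin at the centre of its underside.
- petri_dish: Clear petri dish, 60 mm wide, 14 mm high, bystander; origin at the centre of its underside.
- marker: Marker pen, 138x15x15 mm, lying, bystander; origin under its centre.

How it is judged (in metres and radians):
On the way, in this order (a step that is already met when the one before it is completed fails the run):
1. the cover is slid aside at least 82 mm, clear of the pockets, still in its guides ((y of cover in the frame of tray above 0.082 m or y of cover in the frame of tray below -0.082 m) and z of cover in the frame of tray between 0.018 and 0.03 m), for 0.2 s.
2. the chamber is lifted out of the tray (z of chamber in the frame of tray above 0.06 m), for 0.1 s.
At the end, for the whole second after the job is handed in: The chamber lies flat and at rest on the holder's rails, home against the end dogs and the side stop within 2 mm and square within 2 degrees; the cover is still in the tray's guides, anywhere along them (x of chamber in the frame of seat between -0.002 and 0.002 m and y of chamber in the frame of seat between -0.002 and 0.002 m and z of chamber in the frame of seat between -0.003 and 0.003 m and angle between the y axis of chamber and the y axis of seat, either way round below 0.035 rad and angle between chamber's own z axis and vertical below 0.06 rad and linear speed of chamber below 0.01 m/s and z of cover in the frame of tray between 0.018 and 0.03 m and y of cover in the frame of tray between -0.105 and 0.105 m); the robot touches nothing.
It fails at once if the glass chamber is pressed against the holder with more than 45 N (contact force between chamber and holder above 45 N).
It fails at once if the lab timer, petri dish or marker is moved by more than 20 mm (distance of any of lab_timer, petri_dish, marker from where it was at the start of the episode above 0.02 m).
It also fails if it takes over 64 s, if anything falls off the work surface, if the arm or the gripper's body presses on something with over 40 N, if the wrist force passes 120 N, or if a joint passes its speed limit or range.

ROBOT

A 6-joint arm with a two-finger parallel gripper is mounted at the origin on a cart in front of the work surface, level with it; the furniture and walls round the work are solid. World frame = base frame: x ahead of the robot, y to its left, z up, the work surface at z = 0. Lengths are in mm, angles in rad, forces in N, time in s.
With the tool pointing down it reaches from about 300 to 875 mm from the base axis. Payload 4.2 kg.
Tool frame: the origin (TCP) lies midway between the tips of the shut fingers; the grasp point (between the pads) lies 19 mm behind it; z points along the fingers, y is the line along which they close (so a half turn about z gives the same grasp; the last joint's range is limited). The gripper opens to 85 mm and grips with 20 to 120 N. Pads are 22 mm wide; open, the fingers measure 114 mm over their backs; the gripper's body (76 mm by 85 mm) begins 54 mm behind the grasp point. The pads swing forward as they close: fully open they stand 13 mm farther back than shut.
Start: joints at [1.249, 0.32, 1.565, -0, 1.257, -0.02], TCP at [170.914, 549.026, 231.338] pointing down, gripper open.
Joint ranges: [-3.11, 3.11], [-0.84, 2.01], [0.21, 2.61], [-1.34, 4.49], [0.05, 2.63], [-2.56, 2.56]. Speed limits (rad/s): [2.57, 2.57, 3.14, 3.14, 3.14, 3.14].

INTERFACE

Orientations are given as a unit quaternion [w, x, y, z].
In Python, from station import bot, cam gives the robot as it stands (bot), with the cameras (cam).
- The arm moves only by the shell command python3 steer.py, which reads ROWS from standard input. ROWS is a JSON list of rows, 1 to 5 of them, each an object with the fields rx, ry, rz (a rotation vector in a scale on which 1.0 is 4 rad), tx, ty, tz (the shift in shares of 500 mm (1.0 is 500 mm)), aperture (the opening from 0.0 (shut) to 1.0 (fully open)); a field left out counts as zero (the opening has to be given); each row shifts and turns the commanded pose from where the row before left it, along the tool's axes as they then stand; what a row does not reach is not made up. A row lasts 1/12 s, in which the tool goes at most 41.7 mm and 0.125 rad, less where a joint would pass 70% of its speed; a pose out of reach is approached as far as the arm can. The fingers move at their own pace and stop on an object; the grip force is fixed at half the most. Time passes only in rows, so rows that do not move let the fingers close. It prints the time, the measured TCP pose, the force, the opening and the grip force at its end. Input that does not fit is refused with a message, and nothing moves.
- bot.get_obs(): the state, without advancing time (a new reading comes with each control period).
- cam.grab_frame(name): name is "side" or "top" or "wrist"; returns a dict with "color" (420x560x3 uint8, red, green, blue), "z_map" (420x560 float32, mm along the optical axis (not along the pixel's ray), 0 where there is no reading), "fov_y" (degrees; the focal length in pixels is half the picture's height over the tangent of half this angle, whatever the lens; pixels are square), "cx", "cy" (the principal point, pixels), "R" (3x3) and "t" (3): a world point X has camera coordinates R X + t. Camera axes: x right, y down, z forward; pixel columns grow to the right and rows downward; lengths in mm; the calibration is good to about 2 mm. A picture is of the moment at which its call begins.
- bot.job_done(): hands the job in; it is judged then, once.
The state is a dict: "time": time; "qpos": joint angles; "qvel": joint speeds; "effort": joint torques, N m; "position": TCP position; "orientation": TCP orientation; "ft_force": force on the tool from outside, world axes, zero at the start; "moment": the same for the moment, N m; "opening": opening from 0.0 (shut) to 1.0 (fully open); "finger_force": force on a finger pad.
Only numpy, scipy, OpenCV 4.12 (cv2) and the standard library are available. Lean on these libraries where they do the work, as an engineer would, in place of code of your own. Each camera call takes 0.05 s, during which the arm holds its last target. There are 200 camera calls.

## Working session

There is one attempt and no reset: what is moved stays moved. The work goes in short steps, Python scripts to look and compute and a shell command to move; the robot and the scene stay as the last step left them, time stands still between calls to the robot, and variables do not carry over. Pictures are saved under pics/ and viewed, at most 10 in all, crops included, and the job is handed in when it is done.

```bash
ls; mkdir -p pics; python3 - <<'E'
from station import bot, cam
import cv2,numpy as np
o=bot.get_obs();print({k:np.round(v,3) for k,v in o.items()})
for n in("top","side"):
    f=cam.grab_frame(n);cv2.imwrite(f"pics/{n}0.png",f["color"][...,::-1]);np.savez(f"{n}0.npz",**f)
    print(n,f["fov_y"],f["cx"],f["cy"],np.round(f["R"],3).tolist(),np.round(f["t"],1))
E
```

```text
pics
station.py
steer.py
{'time': np.float64(0.0), 'qpos': array([ 1.249,  0.32 ,  1.566, -0.   ,  1.257, -0.02 ]), 'qvel': array([-0.001,  0.002,  0.001,  0.001, -0.   , -0.001]), 'effort': array([-1.0000e-03, -4.1553e+01, -2.3417e+01, -0.0000e+00,  8.0000e-03,
        0.0000e+00]), 'position': array([170.766, 548.555, 230.47 ]), 'orientation': array([-0.   ,  0.15 ,  0.989, -0.001]), 'ft_force': array([-0.476, -0.467,  0.58 ]), 'moment': array([ 0.012, -0.033,  0.012]), 'finger_force': np.float64(0.0), 'opening': np.float64(1.001)}
top 43.674744784797454 274.1811963515906 217.80489558060478 [[-0.03, -1.0, 0.005], [-0.974, 0.029, -0.224], [0.224, -0.012, -0.974]] [-142.6  551.3 1412.4]
side 55.911954953914844 281.90975588696733 209.5943244981328 [[-0.994, -0.109, 0.007], [-0.077, 0.65, -0.756], [0.078, -0.752, -0.655]] [561.7 165.2 928.2]
```

View pics/top0.png

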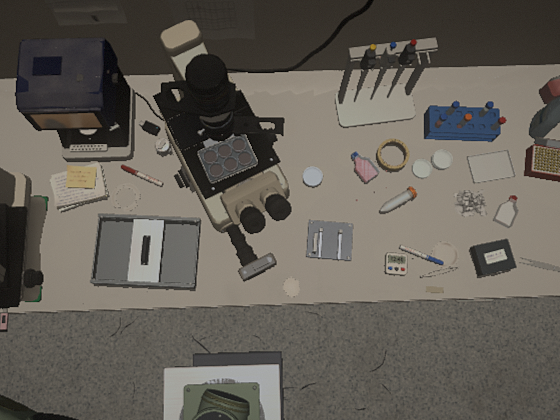

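View pics/side0.png

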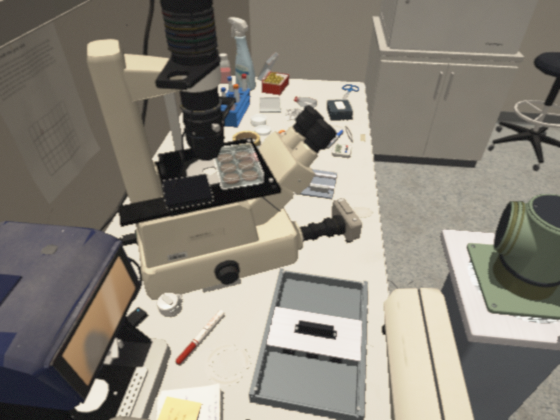

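The top view shows the tray at (147,250) with the rib at (146,250), the holder at (330,240), the timer at (396,263), and the microscope in between with its camera at (255,262). Next I measure these and look at a holder crop.

```bash
cat >h.py <<'E'
import numpy as np,cv2
def cloud(f):
    z=np.asarray(f["z_map"],float);h,w=z.shape
    fl=h/2/np.tan(np.radians(float(f["fov_y"]))/2)
    u,v=np.meshgrid(np.arange(w),np.arange(h))
    P=np.stack([(u-f["cx"])/fl*z,(v-f["cy"])/fl*z,z],-1)
    X=(P-f["t"])@f["R"]
    X[z==0]=np.nan
    return X
def px(f,X):
    fl=420/2/np.tan(np.radians(float(f["fov_y"]))/2)
    c=f["R"]@np.asarray(X,float)+f["t"];return c[:2]/c[2]*fl+[f["cx"],f["cy"]]
def rect(X,m):
    return [np.round(a,1) for a in cv2.minAreaRect(X[m][:,:2].astype(np.float32))]
E
python3 - <<'E'
from h import *
f=np.load("top0.npz");X=cloud(f);z=X[...,2]
v,u=np.mgrid[:420,:560]
def box(a,b,c,d):return (u>=a)&(u<=b)&(v>=c)&(v<=d)
T=box(85,210,205,295);H=box(300,360,212,268)
for n,m in(("rib",T&(z>42)&(z<65)),("tray",T&(z>26)&(z<42)),("traylow",T&(z>14)&(z<60)),("cover",T&(z>20)&(z<60)&(np.abs(u-147)<30)&(abs(v-250)<25)),("holder",H&(z>4)&(z<35)),("hi",H&(z>13)&(z<22)),("dog",H&(z>22)&(z<32))):
    print(n,m.sum(),rect(X,m) if m.sum()>3 else "",np.round(np.nanmedian(z[m]),1))
c=f["color"][...,::-1]
A=cv2.resize(c[205:295,85:210],None,fx=5,fy=5,interpolation=2)
B=cv2.resize(c[212:268,300:360],None,fx=8,fy=8,interpolation=2)
s=np.load("side0.npz");print(px(s,[400,-250,10]),px(s,[400,250,10]))
cv2.imwrite("pics/hold.png",B)
print(np.round(z[225:260:3,306:356:3]).astype(object))
E
```

```text
rib 132 [array([520.4, 131.7]), array([ 61. , 226.1]), np.float64(31.4)] 51.6
tray 2066 [array([489.4, 203.4]), array([300.3, 233.9]), np.float64(85.8)] 29.9
traylow 3237 [array([488.4, 191. ]), array([326.4, 233.9]), np.float64(85.8)] 28.2
cover 1513 [array([473.1, 207.8]), array([ 90. , 142.7]), np.float64(85.9)] 27.7
holder 1391 [array([ 491.8, -321.6]), array([176.1, 162.6]), np.float64(88.5)] 7.9
hi 180 [array([ 489.8, -316.9]), array([122.1, 107.8]), np.float64(84.7)] 16.3
dog 72 [array([ 501.4, -301.1]), array([ 45.8, 105.8]), np.float64(32.9)] 25.3
[348.29664587 197.24509909] [352.76664945 359.41818407]
[[1.0 4.0 9.0 2.0 7.0 8.0 2.0 5.0 5.0 6.0 8.0 5.0 8.0 8.0 4.0 14.0 -5.0]
 [-5.0 3.0 5.0 6.0 9.0 26.0 8.0 8.0 6.0 6.0 6.0 -2.0 4.0 9.0 5.0 5.0 -5.0]
 [2.0 13.0 8.0 6.0 8.0 14.0 10.0 9.0 5.0 6.0 1.0 25.0 18.0 4.0 6.0 9.0
  -3.0]
 [3.0 8.0 4.0 22.0 14.0 20.0 6.0 5.0 7.0 7.0 16.0 15.0 2.0 3.0 2.0 5.0
  -10.0]
 [-5.0 6.0 nan 28.0 10.0 9.0 8.0 12.0 7.0 12.0 3.0 11.0 5.0 6.0 4.0 2.0
  -5.0]
 [-5.0 8.0 10.0 26.0 1.0 18.0 6.0 4.0 11.0 7.0 9.0 22.0 6.0 4.0 8.0 8.0
  -9.0]
 [-1.0 8.0 10.0 27.0 4.0 18.0 10.0 1.0 3.0 4.0 12.0 11.0 9.0 1.0 5.0 6.0
  -6.0]
 [-2.0 10.0 12.0 27.0 10.0 12.0 2.0 9.0 4.0 5.0 -1.0 12.0 11.0 7.0 5.0
  5.0 -5.0]
 [1.0 6.0 8.0 22.0 3.0 14.0 6.0 9.0 8.0 5.0 8.0 18.0 10.0 4.0 13.0 5.0
  -3.0]
 [-5.0 4.0 9.0 1.0 16.0 10.0 9.0 11.0 11.0 2.0 16.0 14.0 9.0 3.0 14.0
  -0.0 -5.0]
 [-1.0 9.0 9.0 4.0 19.0 5.0 4.0 3.0 5.0 4.0 5.0 12.0 7.0 -0.0 -1.0 8.0
  -1.0]
 [-7.0 -2.0 -8.0 4.0 -1.0 1.0 -4.0 4.0 2.0 10.0 4.0 11.0 8.0 8.0 6.0 2.0
  -5.0]]
```

View pics/hold.png

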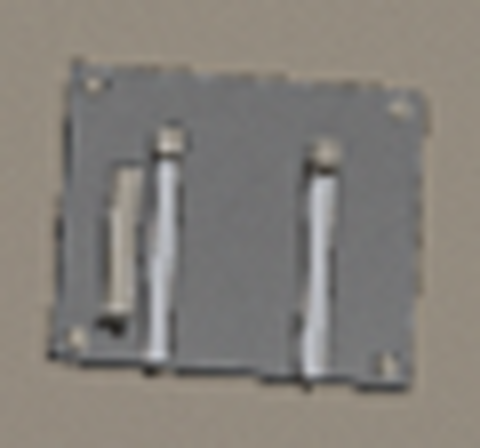

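The crop shows both dogs at the image-up end, world +x, at about (170,140) and (325,155). The side stop is on the left, world +y, at (122,240). The tray is near (488,200) with yaw about -4°. I'll turn to match it, move over it and look with the wrist camera.

The rows are not in the units I measure in: shifts go in shares of 500 mm and turns go in shares of 4 rad. I convert before sending: -28 mm is -0.056, -27 mm is -0.054, -0.115 rad is -0.0288.

```bash
echo '[{"rz": -0.0288,"aperture": 1},{"rz": -0.0285,"aperture": 1},{"tx": -0.056,"ty": -0.054,"aperture": 1},{"tx": -0.056,"ty": -0.054,"aperture": 1},{"tx": -0.056,"ty": -0.054,"aperture": 1}]' | python3 steer.py
echo '[{"tx": -0.056,"ty": -0.054,"aperture": 1},{"tx": -0.056,"ty": -0.054,"aperture": 1},{"tx": -0.056,"ty": -0.054,"aperture": 1},{"tx": -0.056,"ty": -0.054,"aperture": 1},{"tx": -0.056,"ty": -0.054,"aperture": 1}]' | python3 steer.py
echo '[{"tx": -0.056,"ty": -0.054,"aperture": 1},{"tx": -0.056,"ty": -0.054,"aperture": 1},{"tx": -0.056,"ty": -0.054,"aperture": 1},{"tx": -0.056,"ty": -0.054,"aperture": 1},{"aperture": 1}]' | python3 steer.py
python3 - <<'E'
from h import *;from station import bot, cam
f=cam.grab_frame("wrist");np.savez("w0.npz",**f);cv2.imwrite("pics/w0.png",f["color"][...,::-1])
print(f["fov_y"],np.round(f["R"],3).tolist(),f["t"],-f["R"].T@f["t"])
E
```

```text
time: 0.52
position: [249.0, 461.0, 230.7]
orientation: [-0.0, 0.035, 0.999, -0.001]
ft_force: [0.1, 0.3, 0.4]
opening: 1.002
finger_force: 0.0
time: 0.93
position: [379.3, 315.6, 231.1]
orientation: [-0.0, 0.036, 0.999, -0.0]
ft_force: [1.1, 0.6, -0.7]
opening: 0.998
finger_force: 0.0
time: 1.35
position: [486.3, 196.8, 230.8]
orientation: [0.001, 0.039, 0.999, -0.001]
ft_force: [0.6, 0.8, 0.4]
opening: 0.999
finger_force: 0.0
60.001852564357954 [[0.079, 0.997, -0.004], [0.961, -0.075, 0.268], [0.267, -0.024, -0.963]] [-233.2699541  -487.81538697  252.67588483] [419.42209478 202.28852066 373.34740771]
```

View pics/w0.png

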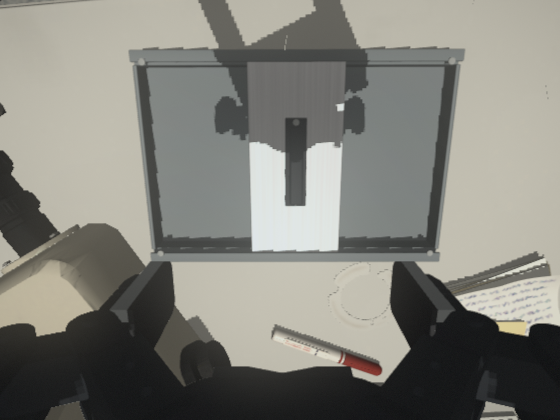

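The wrist view shows the whole tray, with corners near (135,55), (460,55), (155,258) and (438,258), and the rib at (296,162). The red marker is at (325,350) and a clear dish at (360,293). Next I measure the tray and rib.

```bash
python3 - <<'E'
from h import *
f=np.load("w0.npz");X=cloud(f);z=X[...,2]
v,u=np.mgrid[:420,:560]
T=(v>40)&(v<265)&(u>120)&(u<475)
for n,m in(("rib",T&(z>46)&(z<62)&(abs(u-296)<40)),("wall",T&(z>26)&(z<42)),("cov",T&(z>25)&(z<33)&(abs(u-296)<60)&(v>75)&(v<240))):
    print(n,m.sum(),rect(X,m),np.round(np.nanmedian(z[m]),1),np.round(np.nanmedian(X[m],0),1))
print(np.round(z[150,90:500:12]),np.round(z[40:270:8,270]))
# ray-plane intersection of hand-read pixels
def ray(u,v,h):
    fl=210/np.tan(np.radians(float(f["fov_y"]))/2);d=f["R"].T@np.array([(u-f["cx"])/fl,(v-f["cy"])/fl,1]);c=-f["R"].T@f["t"]
    return np.round(c+d*(h-c[2])/d[2],1)
for p in((285,118,54),(306,118,54),(306,206,54),(286,206,54),(130,50,34),(465,50,34),(439,260,34),(152,260,34)):print(p,ray(*p))
E
```

```text
rib 1050 [array([474.1, 208.9]), array([11.7, 69.1]), np.float64(85.8)] 53.8 [472.  208.8  53.8]
wall 25435 [array([475.4, 192.6]), array([324.6, 204.5]), np.float64(85.8)] 29.4 [456.9 209.5  29.4]
cov 14050 [array([474.3, 208.8]), array([ 88.3, 156.2]), np.float64(85.6)] 29.0 [465.5 208.8  29. ]
[-1. -0. -2.  0.  1. 11.  5.  3.  5.  5.  4.  4.  5.  3. 29. 28. 28. 54.
 29. 28. 29.  5.  4.  2.  3.  4.  4.  2.  5. 11.  1. -0. -1. -2.  0.] [-0. -0. 34. 29. 29. 29. 30. 30. 29. 29. 28. 29. 28. 28. 29. 30. 29. 28.
 28. 30. 30. 28. 29. 28. 28. 29. 31. 34.  1.]
(285, 118, 54) [431.4 202.8  54. ]
(306, 118, 54) [432.8 220.7  54. ]
(306, 206, 54) [510.8 216.   54. ]
(286, 206, 54) [509.4 197.8  54. ]
(130, 50, 34) [364.4  73.2  34. ]
(465, 50, 34) [387.3 362.3  34. ]
(439, 260, 34) [583.4 347.2  34. ]
(152, 260, 34) [561.1  57.9  34. ]
```

Scaled: 40 mm is 0.08, 13.1 mm is 0.0262.

```bash
echo '[{"tx": 0.0262,"ty": 0.0222,"tz": 0.076,"aperture": 1},{"tz": 0.08,"aperture": 1},{"tz": 0.08,"aperture": 1},{"tz": 0.08,"aperture": 1},{"tz": 0.05,"aperture": 0.6}]' | python3 steer.py
echo '[{"tz": 0.028,"aperture": 0.4},{"aperture": 0},{"aperture": 0},{"aperture": 0},{"aperture": 0}]' | python3 steer.py
echo '[{"aperture": 0},{"aperture": 0},{"aperture": 0}]' | python3 steer.py
```

```text
time: 1.82
position: [467.0, 213.5, 44.9]
orientation: [-0.003, 0.036, 0.999, -0.001]
ft_force: [-0.1, 0.3, -0.4]
opening: 0.883
finger_force: 0.0
time: 2.23
position: [470.9, 213.9, 35.8]
orientation: [0.001, 0.036, 0.999, 0.0]
ft_force: [0.4, -3.0, 0.4]
opening: 0.139
finger_force: 1.2
time: 2.48
position: [471.0, 214.0, 36.0]
orientation: [0.001, 0.036, 0.999, 0.001]
ft_force: [-1.6, -0.4, 7.5]
opening: 0.124
finger_force: 61.3
```

Rib gripped. Now I feel towards +y.

Scaled: 2 mm is 0.004.

```bash
for i in 1 2 3; do :; done; echo '[{"ty": 0.004,"aperture": 0},{"ty": 0.004,"aperture": 0},{"ty": 0.004,"aperture": 0},{"ty": 0.004,"aperture": 0},{"aperture": 0}]' | python3 steer.py
```

```text
time: 2.9
position: [471.4, 220.5, 36.0]
orientation: [0.001, 0.036, 0.999, -0.001]
ft_force: [-0.9, -6.7, 8.8]
opening: 0.123
finger_force: 61.5
```

Scaled: 2 mm is 0.004.

```bash
echo '[{"ty": 0.004,"aperture": 0},{"ty": 0.004,"aperture": 0},{"ty": 0.004,"aperture": 0},{"aperture": 0}]' | python3 steer.py
```

```text
time: 3.23
position: [471.4, 222.2, 36.1]
orientation: [0.0, 0.034, 0.999, -0.005]
ft_force: [1.4, -22.9, 13.8]
opening: 0.122
finger_force: 62.3
```

+y is blocked: 23 N with no progress. I'll slide towards -y.

Scaled: -8 mm is -0.016, -6 mm is -0.012.

```bash
echo '[{"ty": -0.012,"aperture": 0},{"ty": -0.012,"aperture": 0},{"ty": -0.016,"aperture": 0},{"ty": -0.016,"aperture": 0},{"aperture": 0}]' | python3 steer.py; echo '[{"ty": -0.02,"aperture": 0},{"ty": -0.02,"aperture": 0},{"ty": -0.02,"aperture": 0},{"ty": -0.02,"aperture": 0},{"ty": -0.02,"aperture": 0}]' | python3 steer.py
```

```text
time: 3.65
position: [471.0, 199.8, 36.0]
orientation: [0.002, 0.037, 0.999, 0.001]
ft_force: [1.0, 0.1, 7.4]
opening: 0.122
finger_force: 61.4
time: 4.07
position: [467.7, 151.0, 36.0]
orientation: [0.003, 0.037, 0.999, 0.002]
ft_force: [0.3, 6.1, 6.4]
opening: 0.126
finger_force: 61.4
```

Scaled: -10 mm is -0.02, -8 mm is -0.016.

```bash
echo '[{"ty": -0.02,"aperture": 0},{"ty": -0.02,"aperture": 0},{"ty": -0.016,"aperture": 0},{"ty": -0.008,"aperture": 0},{"ty": -0.004,"aperture": 0}]' | python3 steer.py; echo '[{"aperture": 0},{"aperture": 0.5},{"aperture": 0.6},{"aperture": 0.7}]' | python3 steer.py
```

```text
time: 4.48
position: [465.1, 116.8, 36.0]
orientation: [0.003, 0.037, 0.999, 0.002]
ft_force: [0.7, 6.8, 6.6]
opening: 0.122
finger_force: 61.5
time: 4.82
position: [462.7, 115.6, 34.2]
orientation: [-0.0, 0.036, 0.999, -0.0]
ft_force: [-0.3, -0.2, -0.3]
opening: 0.542
finger_force: 0.0
```

Scaled: -40 mm is -0.08, -38 mm is -0.076.

```bash
echo '[{"tz": -0.08,"aperture": 1},{"tz": -0.08,"aperture": 1},{"tx": -0.004,"ty": 0.056,"tz": -0.076,"aperture": 1},{"tx": -0.004,"ty": 0.056,"tz": -0.076,"aperture": 1},{"tx": -0.004,"ty": 0.056,"tz": -0.076,"aperture": 1}]' | python3 steer.py;echo '[{"aperture": 1},{"aperture": 1}]' | python3 steer.py
python3 - <<'E'
from h import *;from station import bot, cam
print(np.round(bot.get_obs()["qpos"],3))
f=cam.grab_frame("wrist");np.savez("w1.npz",**f);cv2.imwrite("pics/w1.png",f["color"][...,::-1])
X=cloud(f);z=X[...,2]
v,u=np.mgrid[:420,:560]
m=(z>46)&(z<62)&(v<260)
m=cv2.erode(m.astype(np.uint8),np.ones((3,3)))>0
print(m.sum(),rect(X,m))
E
```

```text
time: 5.23
position: [473.2, 189.5, 216.5]
orientation: [-0.0, 0.037, 0.999, -0.0]
ft_force: [0.6, -0.3, 0.1]
opening: 1.001
finger_force: 0.0
time: 5.4
position: [474.5, 190.3, 216.3]
orientation: [0.002, 0.035, 0.999, 0.001]
ft_force: [0.2, -0.6, -1.3]
opening: 0.998
finger_force: 0.0
[ 0.359  0.228  1.733 -0.     1.176 -1.141]
1978 [array([485.5,  37.9]), array([ 90.4, 177.8]), np.float64(4.1)]
```

View pics/w1.png

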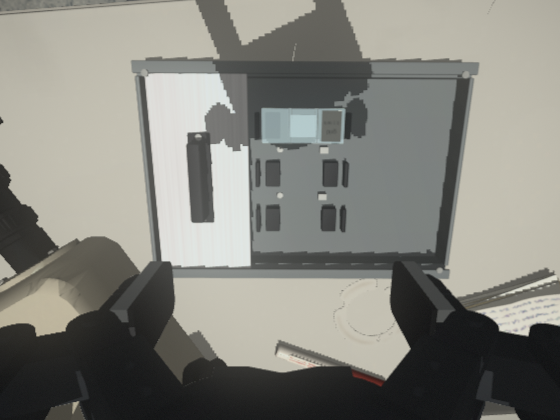

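The cover is clear, at (200,175). The chamber lies in the pocket nearest the robot, at (303,126), spanning (261,108) to (345,143).

```bash
python3 - <<'E'
from h import *
f=np.load("w1.npz");X=cloud(f);z=X[...,2];v,u=np.mgrid[:420,:560]
def ray(u,v,h):
    fl=210/np.tan(np.radians(float(f["fov_y"]))/2);d=f["R"].T@np.array([(u-f["cx"])/fl,(v-f["cy"])/fl,1]);c=-f["R"].T@f["t"]
    return (c+d*(h-c[2])/d[2])
c=np.array([ray(*p,18.5) for p in((262,108),(344,108),(345,143),(261,143))]);print(c.round(1),c.mean(0).round(1))
b=f["color"].astype(int);m=(b[...,2]-b[...,0]>12)&(v>100)&(v<150)&(u>255)&(u<350)
print(m.sum(),np.nanmedian(z[m]));pts=np.array([ray(*p,18.5)[:2] for p in np.argwhere(m)[:,::-1]],np.float32);print(cv2.minAreaRect(pts))
m=(v>90)&(v<230)&(u>190)&(u<215)&(z>46)&(z<62);print("rib",rect(X,m))
E
```

```text
[[410.4 176.5  18.5]
 [415.6 250.5  18.5]
 [447.1 250.6  18.5]
 [441.6 172.9  18.5]] [428.6 212.6  18.5]
2163 18.3017303591611
((428.1751708984375, 212.5089111328125), (75.18106842041016, 30.44886016845703), 85.94987487792969)
rib [array([468.9, 117.9]), array([11.6, 69.5]), np.float64(82.1)]
```

Scaled: 0.12 rad is 0.03.

```bash
echo '[{"rz": 0.03,"aperture": 0.5},{"rz": 0.03,"aperture": 0.5},{"rz": 0.03,"aperture": 0.5},{"rz": 0.03,"aperture": 0.5},{"rz": 0.03,"aperture": 0.5}]' | python3 steer.py >/dev/null; echo '[{"rz": 0.03,"aperture": 0.5},{"rz": 0.03,"aperture": 0.5},{"rz": 0.03,"aperture": 0.5},{"rz": 0.03,"aperture": 0.5},{"rz": 0.03,"aperture": 0.5}]' | python3 steer.py; echo '[{"rz": 0.03,"aperture": 0.5},{"rz": 0.03,"aperture": 0.5},{"rz": 0.0325,"aperture": 0.5},{"aperture": 0.5},{"aperture": 0.5}]' | python3 steer.py
```

```text
time: 6.28
position: [472.3, 187.7, 212.4]
orientation: [-0.001, 0.597, 0.802, -0.002]
ft_force: [-0.6, -0.1, -1.0]
opening: 0.503
finger_force: 0.0
time: 6.7
position: [472.8, 188.1, 213.1]
orientation: [-0.001, 0.73, 0.684, -0.002]
ft_force: [-0.8, -0.5, -0.0]
opening: 0.503
finger_force: 0.0
```

Scaled: 40 mm is 0.08, 33 mm is 0.066.

```bash
echo '[{"tx": 0.0212,"ty": -0.046,"aperture": 0.5},{"tx": 0.0214,"ty": -0.0462,"tz": 0.06,"aperture": 0.5},{"tz": 0.08,"aperture": 0.5},{"tz": 0.08,"aperture": 0.5},{"tz": 0.066,"aperture": 0.5}]' | python3 steer.py; echo '[{"aperture": 0.5},{"aperture": 0.5}]' | python3 steer.py
```

```text
time: 7.12
position: [427.4, 212.8, 69.5]
orientation: [-0.0, 0.729, 0.684, -0.001]
ft_force: [-0.0, 0.5, 0.3]
opening: 0.503
finger_force: 0.0
time: 7.28
position: [428.0, 212.7, 70.6]
orientation: [-0.001, 0.73, 0.684, -0.002]
ft_force: [0.2, -0.3, 0.9]
opening: 0.497
finger_force: 0.0
```

Scaled: 25 mm is 0.05, 20 mm is 0.04.

```bash
echo '[{"tz": 0.05,"aperture": 0.5},{"tz": 0.04,"aperture": 0.5},{"tz": 0.02,"aperture": 0.5},{"tz": 0.012,"aperture": 0.5},{"aperture": 0.5}]' | python3 steer.py; echo '[{"aperture": 0.4},{"aperture": 0.3},{"aperture": 0},{"aperture": 0},{"aperture": 0}]' | python3 steer.py
```

```text
time: 7.7
position: [430.1, 213.8, 11.6]
orientation: [0.0, 0.73, 0.683, 0.001]
ft_force: [0.0, -0.4, 0.6]
opening: 0.5
finger_force: 0.0
time: 8.12
position: [430.5, 214.1, 12.7]
orientation: [0.001, 0.73, 0.683, 0.002]
ft_force: [-0.0, -0.5, 6.1]
opening: 0.347
finger_force: 59.2
```

Scaled: -40 mm is -0.08, -15 mm is -0.03.

```bash
echo '[{"tz": -0.03,"aperture": 0},{"tz": -0.08,"aperture": 0},{"tz": -0.08,"aperture": 0},{"tz": -0.08,"aperture": 0},{"tz": -0.08,"aperture": 0}]' | python3 steer.py; echo '[{"tz": -0.07,"aperture": 0},{"tx": -0.068,"ty": -0.0172,"aperture": 0},{"tx": -0.068,"ty": -0.0172,"aperture": 0},{"tx": -0.068,"ty": -0.0172,"aperture": 0},{"tx": -0.068,"ty": -0.0172,"aperture": 0}]' | python3 steer.py; echo '[{"tx": -0.068,"ty": -0.0172,"aperture": 0},{"tx": -0.068,"ty": -0.0172,"aperture": 0},{"aperture": 0},{"aperture": 0}]' | python3 steer.py
```

```text
time: 8.53
position: [429.0, 213.5, 188.9]
orientation: [0.0, 0.73, 0.683, 0.001]
ft_force: [1.6, 0.2, -1.2]
opening: 0.344
finger_force: 59.7
time: 8.95
position: [385.1, 79.1, 222.0]
orientation: [0.001, 0.73, 0.684, 0.001]
ft_force: [0.4, -1.8, -0.9]
opening: 0.347
finger_force: 59.7
time: 9.28
position: [363.8, 12.4, 221.8]
orientation: [0.001, 0.732, 0.682, 0.001]
ft_force: [0.7, 1.1, -0.4]
opening: 0.342
finger_force: 59.7
```

Scaled: -36 mm is -0.072, 2.4 mm is 0.0048.

```bash
echo '[{"tx": -0.072,"ty": 0.0048,"aperture": 0},{"tx": -0.072,"ty": 0.0048,"aperture": 0},{"tx": -0.072,"ty": 0.0048,"aperture": 0},{"tx": -0.072,"ty": 0.0048,"aperture": 0},{"tx": -0.072,"ty": 0.0048,"aperture": 0}]' | python3 steer.py; echo '[{"tx": -0.072,"ty": 0.0048,"aperture": 0},{"tx": -0.072,"ty": 0.0048,"aperture": 0},{"tx": -0.072,"ty": 0.0048,"aperture": 0},{"tx": -0.072,"ty": 0.0048,"aperture": 0},{"tx": -0.008,"ty": 0.058,"aperture": 0}]' | python3 steer.py; echo '[{"tx": -0.008,"ty": 0.058,"aperture": 0},{"tx": -0.008,"ty": 0.058,"aperture": 0},{"tx": -0.008,"ty": 0.058,"aperture": 0},{"aperture": 0},{"aperture": 0}]' | python3 steer.py
python3 - <<'E'
from h import *;from station import bot, cam
print(np.round(bot.get_obs()["qpos"],3))
f=cam.grab_frame("wrist");np.savez("w2.npz",**f);cv2.imwrite("pics/w2.png",f["color"][...,::-1])
E
```

```text
time: 9.7
position: [364.9, -167.6, 221.5]
orientation: [0.001, 0.73, 0.684, 0.001]
ft_force: [0.8, -0.6, -0.4]
opening: 0.342
finger_force: 59.7
time: 10.12
position: [390.7, -321.8, 221.2]
orientation: [0.001, 0.732, 0.681, -0.002]
ft_force: [-0.2, -0.4, 0.3]
opening: 0.343
finger_force: 59.7
time: 10.53
position: [480.8, -333.9, 220.3]
orientation: [-0.0, 0.729, 0.684, 0.0]
ft_force: [-0.7, 0.9, -0.0]
opening: 0.346
finger_force: 59.7
[-0.627  0.343  1.558  0.     1.241 -0.563]
```

View pics/w2.png

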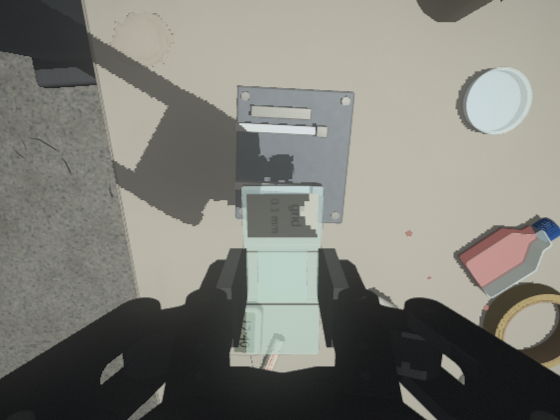

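The wrist view shows the chamber held square at (283,270). Part of the holder is visible: the stop at (282,113), the near rail at (283,129) and its dog at (321,131). I'll shift to -y to see all of it.

Scaled: -32 mm is -0.064, 2 mm is 0.004.

```bash
echo '[{"tx": -0.064,"ty": 0.004,"aperture": 0},{"tx": -0.064,"ty": 0.004,"aperture": 0},{"tx": -0.064,"ty": 0.004,"aperture": 0},{"aperture": 0},{"aperture": 0}]' | python3 steer.py
python3 - <<'E'
from h import *;from station import bot, cam
f=cam.grab_frame("wrist");np.savez("w3.npz",**f);print(bot.get_obs()["position"])
cv2.imwrite("pics/w3.png",cv2.resize(f["color"][60:300,180:420,::-1],None,fx=2.5,fy=2.5,interpolation=cv2.INTER_CUBIC))
E
```

```text
time: 11.0
position: [477.3, -431.6, 220.7]
orientation: [-0.0, 0.731, 0.682, 0.0]
ft_force: [0.5, 1.2, -0.1]
opening: 0.346
finger_force: 59.7
[ 477.4489686  -430.55402059  220.84752959]
```

View pics/w3.png

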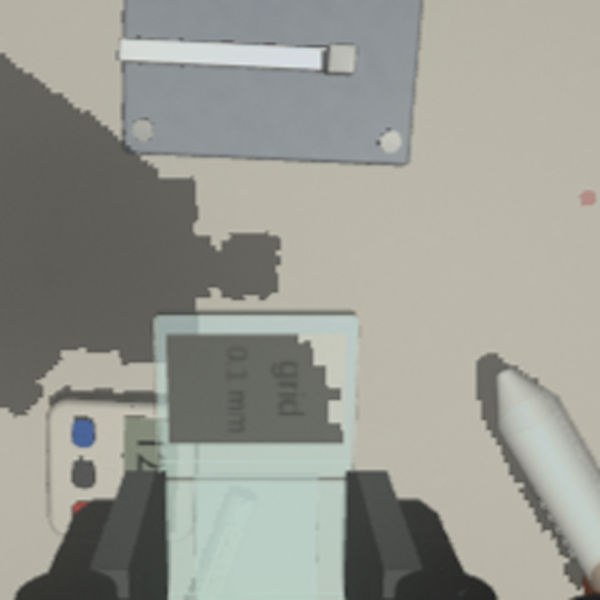

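The crop shows the -y rail with its dog at (341,58) and the timer at (85,450). I'll compute the holder pose from the full frame's depth.

```bash
python3 - <<'E'
from h import *
for n in("w3","w2"):
    f=np.load(n+".npz");X=cloud(f);z=X[...,2];v,u=np.mgrid[:420,:560]
    B=(X[...,0]>420)&(X[...,0]<570)&(X[...,1]>-395)&(X[...,1]<-225)
    if n=="w2":B&=(v<180)
    def comp(m,k):
        nn,l,s,c=cv2.connectedComponentsWithStats(m.astype(np.uint8),connectivity=8)
        for i in np.argsort(-s[1:,4])[:k]+1:
            q=l==i;print(n,s[i],rect(X,q),np.round(np.nanmedian(X[q],0),1))
    print("plate");comp(B&(z>5)&(z<40),1)
    print("rail");comp(B&(z>15)&(z<21.5),3)
    print("dog/stop");comp(B&(z>23)&(z<32),3)
# held chamber in w3
f=np.load("w3.npz");X=cloud(f);z=X[...,2];v,u=np.mgrid[:420,:560]
m=(v>180)&(v<260)&(u>235)&(u<330)&(z>190)&(z<260);print("cham",m.sum(),rect(X,m),np.nanmedian(z[m]))
m=(v>260)&(v<420)&(u>250)&(u<315)&(z>190)&(z<260);print("cham2",m.sum(),np.nanmedian(z[m]) if m.sum() else 0,rect(X,m))
E
```

```text
plate
w3 [  227     0   127   126 14786] [array([ 490.8, -328.8]), array([108.4, 110.1]), np.float64(83.7)] [ 491.  -326.2    8.1]
rail
w3 [227   6  98  17 956] [array([ 482. , -288.8]), array([ 8.9, 84. ]), np.float64(82.7)] [ 478.3 -288.6   17.8]
w3 [227  75  84  13 789] [array([ 471.5, -343.8]), array([ 8.4, 74.9]), np.float64(83.8)] [ 471.2 -343.9   17.9]
w3 [266   0  42   3  67] [array([ 492. , -279.9]), array([ 1.1, 35.1]), np.float64(83.7)] [ 495.8 -280.2   17.4]
dog/stop
w3 [314   7  13  14 159] [array([ 519.6, -293.2]), array([ 9.9, 10. ]), np.float64(85.2)] [ 519.9 -293.5   25.8]
w3 [310  77  12  13 133] [array([ 513.3, -348.7]), array([10.1, 10. ]), np.float64(85.4)] [ 513.4 -348.7   25.8]
plate
w2 [  235    86   119    94 10367] [array([ 494.2, -297.6]), array([ 89.1, 110.1]), np.float64(83.6)] [ 493.2 -293.9    8.2]
rail
w2 [235 122  81  14 716] [array([ 477.7, -288.1]), array([ 8.1, 74.8]), np.float64(83.5)] [ 477.7 -288.    17.9]
w2 [316 125   6   1   6] [array([ 518.4, -287.8]), array([0.1, 4.8]), np.float64(85.6)] [ 518.3 -287.8   16.8]
w2 [294 107   1   1   1] [array([ 496.5, -270.2]), array([0., 0.]), np.float64(0.0)] [ 496.5 -270.2   15.1]
dog/stop
w2 [251 105  60  15 683] [array([ 483.9, -273.8]), array([10. , 53.6]), np.float64(83.5)] [ 484.1 -273.7   26. ]
w2 [316 126  12  11 121] [array([ 519.9, -292.8]), array([ 9., 10.]), np.float64(86.5)] [ 519.6 -292.8   26.1]
cham 6228 [array([ 479.5, -410.2]), array([31.3, 37.9]), np.float64(86.3)] 226.2811907952638
cham2 5924 226.38538268283935 [array([ 476.8, -448.3]), array([45.6, 27.8]), np.float64(86.5)]
```

Holder origin is (491.7,-318.1) with yaw -6.5°, so the seat is (495.7,-318.6). I'll align the yaw and come over it, about 6 mm short in x and 5 mm short in y.

Scaled: 36 mm is 0.072, 35 mm is 0.07, 0.051 rad is 0.0128.

```bash
echo '[{"rz": 0.0128,"aperture": 0},{"tx": 0.072,"ty": -0.0014,"aperture": 0},{"tx": 0.072,"ty": -0.0014,"aperture": 0},{"tx": 0.07,"ty": -0.0014,"tz": 0.04,"aperture": 0},{"tz": 0.07,"aperture": 0}]' | python3 steer.py;echo '[{"tz": 0.08,"aperture": 0},{"tz": 0.08,"aperture": 0},{"tz": 0.07,"aperture": 0},{"tz": 0.03,"aperture": 0},{"aperture": 0}]' | python3 steer.py;echo '[{"aperture": 0},{"aperture": 0}]' | python3 steer.py
```

```text
time: 11.47
position: [490.5, -319.0, 170.1]
orientation: [0.003, 0.746, 0.666, 0.002]
ft_force: [-0.0, -0.8, -0.6]
opening: 0.347
finger_force: 59.7
time: 11.88
position: [485.8, -321.2, 32.4]
orientation: [-0.004, 0.747, 0.665, -0.001]
ft_force: [-0.8, 0.2, -0.1]
opening: 0.344
finger_force: 59.7
time: 12.05
position: [489.7, -324.7, 37.8]
orientation: [0.002, 0.747, 0.664, 0.0]
ft_force: [0.4, -0.5, -1.5]
opening: 0.347
finger_force: 59.7
```

Scaled: 8 mm is 0.016, 6 mm is 0.012.

```bash
echo '[{"tz": 0.016,"aperture": 0},{"tz": 0.012,"aperture": 0},{"tz": 0.006,"aperture": 0},{"aperture": 0},{"aperture": 0}]' | python3 steer.py;echo '[{"tz": 0.002,"aperture": 0},{"tz": 0.002,"aperture": 0},{"aperture": 0},{"aperture": 0}]' | python3 steer.py
```

```text
time: 12.47
position: [488.5, -324.6, 18.8]
orientation: [-0.0, 0.748, 0.664, 0.0]
ft_force: [0.5, -0.0, -1.0]
opening: 0.345
finger_force: 59.7
time: 12.8
position: [488.7, -324.7, 16.9]
orientation: [0.0, 0.748, 0.664, 0.0]
ft_force: [0.5, -0.1, 0.6]
opening: 0.346
finger_force: 59.7
```

Scaled: 0.7 mm is 0.0014.

```bash
echo '[{"tz": 0.0014,"aperture": 0},{"aperture": 0},{"aperture": 0}]' | python3 steer.py;echo '[{"tz": 0.0014,"aperture": 0},{"aperture": 0},{"aperture": 0}]' | python3 steer.py
```

```text
time: 13.05
position: [488.7, -324.7, 16.7]
orientation: [0.0, 0.748, 0.664, 0.0]
ft_force: [-0.4, 1.7, 5.6]
opening: 0.348
finger_force: 60.2
time: 13.3
position: [488.7, -324.7, 16.7]
orientation: [0.0, 0.748, 0.664, 0.0]
ft_force: [-2.7, 1.5, 9.4]
opening: 0.349
finger_force: 60.6
```

Scaled: 2 mm is 0.004, 1.5 mm is 0.003.

```bash
echo '[{"tz": -0.0016,"aperture": 0},{"tx": 0.004,"aperture": 0},{"tx": 0.003,"aperture": 0},{"aperture": 0},{"aperture": 0}]' | python3 steer.py;echo '[{"tx": 0.002,"aperture": 0},{"aperture": 0},{"aperture": 0}]' | python3 steer.py;echo '[{"tx": 0.002,"aperture": 0},{"aperture": 0},{"aperture": 0}]' | python3 steer.py;
```

```text
time: 13.72
position: [489.7, -321.8, 16.8]
orientation: [0.001, 0.747, 0.664, 0.0]
ft_force: [-0.4, -2.2, 5.7]
opening: 0.345
finger_force: 60.2
time: 13.97
position: [489.9, -321.0, 16.7]
orientation: [0.001, 0.748, 0.664, 0.0]
ft_force: [-0.1, -2.2, 5.1]
opening: 0.345
finger_force: 60.2
time: 14.22
position: [490.0, -320.0, 16.8]
orientation: [0.001, 0.748, 0.664, 0.0]
ft_force: [-1.3, -2.8, 5.8]
opening: 0.347
finger_force: 60.2
```

Scaled: 1 mm is 0.002.

```bash
echo '[{"tx": 0.002,"aperture": 0},{"aperture": 0},{"aperture": 0}]' | python3 steer.py;echo '[{"tx": 0.002,"aperture": 0},{"aperture": 0},{"aperture": 0}]' | python3 steer.py
```

```text
time: 14.47
position: [490.2, -319.0, 16.8]
orientation: [0.001, 0.747, 0.664, 0.0]
ft_force: [-0.3, -4.2, 4.3]
opening: 0.34
finger_force: 60.2
time: 14.72
position: [490.3, -318.0, 16.7]
orientation: [0.001, 0.748, 0.664, 0.0]
ft_force: [0.2, -3.0, 5.6]
opening: 0.345
finger_force: 60.2
```

Scaled: 1 mm is 0.002.

```bash
echo '[{"tx": 0.002,"aperture": 0},{"aperture": 0},{"aperture": 0}]' | python3 steer.py;echo '[{"tx": 0.002,"aperture": 0},{"aperture": 0},{"aperture": 0}]' | python3 steer.py
```

```text
time: 14.97
position: [490.4, -317.0, 16.7]
orientation: [0.001, 0.748, 0.664, 0.0]
ft_force: [-0.2, -3.4, 5.9]
opening: 0.344
finger_force: 60.2
time: 15.22
position: [490.5, -316.5, 16.8]
orientation: [0.002, 0.747, 0.664, -0.0]
ft_force: [-0.1, -5.6, 4.2]
opening: 0.342
finger_force: 60.2
```

Scaled: 1 mm is 0.002.

```bash
echo '[{"tx": 0.002,"aperture": 0},{"aperture": 0},{"aperture": 0}]' | python3 steer.py;echo '[{"tx": 0.002,"aperture": 0},{"aperture": 0},{"aperture": 0}]' | python3 steer.py
```

```text
time: 15.47
position: [490.6, -316.5, 16.8]
orientation: [0.002, 0.747, 0.665, -0.001]
ft_force: [-0.8, -8.8, 3.6]
opening: 0.344
finger_force: 60.1
time: 15.72
position: [490.6, -316.4, 16.8]
orientation: [0.003, 0.747, 0.665, -0.001]
ft_force: [-3.0, -11.1, 3.4]
opening: 0.346
finger_force: 60.0
```

Contact with the side stop. I'll ease off and push towards the dogs.

Scaled: -2 mm is -0.004, 1.5 mm is 0.003.

```bash
echo '[{"tx": -0.004,"aperture": 0},{"ty": 0.004,"aperture": 0},{"ty": 0.003,"aperture": 0},{"aperture": 0},{"aperture": 0}]' | python3 steer.py;echo '[{"ty": 0.002,"aperture": 0},{"aperture": 0},{"aperture": 0}]' | python3 steer.py;echo '[{"ty": 0.002,"aperture": 0},{"aperture": 0},{"aperture": 0}]' | python3 steer.py
```

```text
time: 16.13
position: [490.8, -316.5, 16.7]
orientation: [-0.001, 0.747, 0.665, -0.002]
ft_force: [-9.7, -6.4, 10.6]
opening: 0.345
finger_force: 60.7
time: 16.38
position: [490.8, -316.5, 16.7]
orientation: [-0.002, 0.747, 0.665, -0.003]
ft_force: [-11.5, -5.8, 11.4]
opening: 0.343
finger_force: 60.8
time: 16.63
position: [490.9, -316.5, 16.7]
orientation: [-0.003, 0.747, 0.665, -0.003]
ft_force: [-13.3, -7.5, 12.9]
opening: 0.346
finger_force: 61.0
```

```bash
python3 - <<'E'
from h import *;from station import bot, cam
f=cam.grab_frame("wrist");np.savez("w4.npz",**f)
cv2.imwrite("pics/w4.png",f["color"][...,::-1])
X=cloud(f);print(np.round(px(f,[519.8,-293.1,26])),np.round(px(f,[513.3,-348.7,26])))
E
```

```text
[348. 214.] [342. 341.]
```

View pics/w4.png

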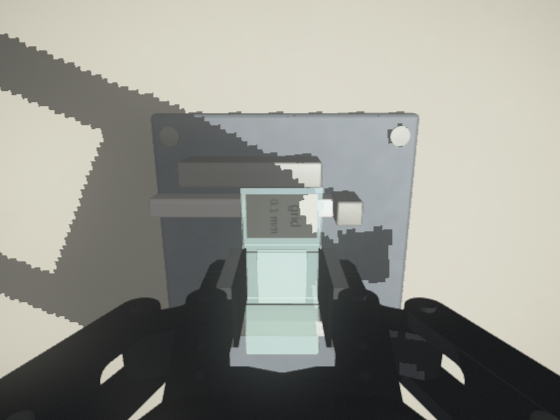

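The chamber's end is at the stop (rows 187-189). Its long edge at column 323 is still about 5 mm short of the dog face at column 337, so the gripped push is sticking. I'll unload, release slightly and nudge with the open finger instead.

The rows are not in the units I measure in: shifts go in shares of 500 mm and turns go in shares of 4 rad. I convert before sending: -4.5 mm is -0.009, -1 mm is -0.002.

```bash
echo '[{"ty": -0.009,"tz": -0.002,"aperture": 0},{"aperture": 0},{"aperture": 0.42},{"aperture": 0.42},{"aperture": 0.42}]' | python3 steer.py;echo '[{"aperture": 0.42},{"aperture": 0.42}]' | python3 steer.py
```

```text
time: 17.1
position: [490.3, -314.4, 16.6]
orientation: [-0.001, 0.748, 0.664, 0.0]
ft_force: [-0.0, 0.2, 0.5]
opening: 0.418
finger_force: 0.0
time: 17.27
position: [490.7, -314.8, 16.9]
orientation: [-0.001, 0.748, 0.664, 0.0]
ft_force: [1.4, 0.6, -0.2]
opening: 0.419
finger_force: 0.0
```

Scaled: 2 mm is 0.004, 1 mm is 0.002.

```bash
echo '[{"tz": 0.004,"aperture": 0.42},{"tz": 0.004,"aperture": 0.42},{"ty": 0.004,"aperture": 0.42},{"ty": 0.004,"aperture": 0.42},{"ty": 0.002,"aperture": 0.42}]' | python3 steer.py;echo '[{"ty": 0.002,"aperture": 0.42},{"aperture": 0.42},{"aperture": 0.42}]' | python3 steer.py;echo '[{"ty": 0.002,"aperture": 0.42},{"aperture": 0.42},{"aperture": 0.42}]' | python3 steer.py
```

```text
time: 17.68
position: [496.1, -316.0, 13.2]
orientation: [0.0, 0.748, 0.664, 0.0]
ft_force: [-0.1, 0.5, -0.1]
opening: 0.415
finger_force: 0.1
time: 17.93
position: [496.8, -316.1, 13.3]
orientation: [0.0, 0.748, 0.664, 0.0]
ft_force: [0.0, 0.9, -0.3]
opening: 0.418
finger_force: 0.0
time: 18.18
position: [497.8, -316.1, 13.3]
orientation: [0.0, 0.748, 0.664, 0.0]
ft_force: [0.5, 0.4, 0.5]
opening: 0.422
finger_force: 0.0
```

Scaled: 1 mm is 0.002.

```bash
echo '[{"ty": 0.002,"aperture": 0.42},{"aperture": 0.42},{"aperture": 0.42}]' | python3 steer.py;echo '[{"ty": 0.002,"aperture": 0.42},{"aperture": 0.42},{"aperture": 0.42}]' | python3 steer.py; python3 - <<'E'
from h import *;from station import bot, cam
f=cam.grab_frame("wrist");np.savez("w5.npz",**f)
cv2.imwrite("pics/w5.png",f["color"][150:400,150:430,::-1].repeat(2,0).repeat(2,1))
E
```

```text
time: 18.43
position: [497.9, -316.1, 13.2]
orientation: [-0.001, 0.747, 0.664, -0.0]
ft_force: [-3.4, -0.3, 1.3]
opening: 0.419
finger_force: 1.6
time: 18.68
position: [498.0, -316.1, 13.1]
orientation: [-0.002, 0.747, 0.664, -0.001]
ft_force: [-6.3, -1.0, 3.7]
opening: 0.42
finger_force: 2.9
```

View pics/w5.png

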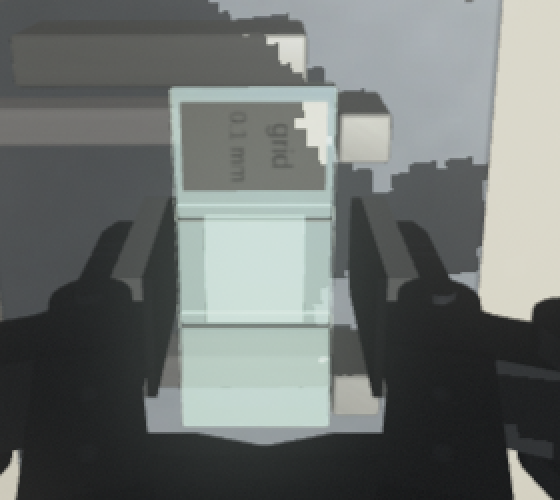

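The long edge now touches both dogs, at (340,135) and (333,395), and the end meets the stop at row 87. I'll back off, rise and verify.

Scaled: -20 mm is -0.04, -10 mm is -0.02.

```bash
echo '[{"ty": -0.006,"aperture": 0.42},{"ty": -0.005,"aperture": 0.42},{"aperture": 0.44},{"tz": -0.02,"aperture": 0.46},{"tz": -0.04,"aperture": 0.5}]' | python3 steer.py;echo '[{"tz": -0.08,"aperture": 0.5},{"tz": -0.08,"aperture": 0.5},{"tx": -0.03,"tz": -0.08,"aperture": 0.5},{"tx": -0.06,"tz": -0.08,"aperture": 0.5},{"tx": -0.06,"tz": -0.02,"aperture": 0.5}]' | python3 steer.py;echo '[{"tx": -0.05,"aperture": 0.5},{"aperture": 0.5},{"aperture": 0.5}]' | python3 steer.py
python3 - <<'E'
from h import *;from station import bot, cam
f=cam.grab_frame("wrist");np.savez("w6.npz",**f)
X=cloud(f);z=X[...,2]
B=(X[...,0]>420)&(X[...,0]<570)&(X[...,1]>-395)&(X[...,1]<-225)
def comp(m,k):
    nn,l,s,c=cv2.connectedComponentsWithStats(m.astype(np.uint8),connectivity=4)
    for i in np.argsort(-s[1:,4])[:k]+1:
        q=l==i;print(s[i],rect(X,q),np.round(np.nanmedian(X[q],0),1))
comp(B&(z>19.5)&(z<24.3),2);comp(B&(z>24.6)&(z<32),3)
cv2.imwrite("pics/w6.png",cv2.resize(f["color"][0:240,180:420,::-1],None,fx=2.5,fy=2.5,interpolation=cv2.INTER_CUBIC))
E
```

```text
time: 19.15
position: [493.2, -314.8, 42.0]
orientation: [-0.002, 0.748, 0.664, -0.0]
ft_force: [-0.2, -0.4, 0.4]
opening: 0.498
finger_force: 0.0
time: 19.57
position: [488.7, -386.1, 213.6]
orientation: [0.006, 0.747, 0.665, 0.001]
ft_force: [1.3, -0.4, 0.2]
opening: 0.497
finger_force: 0.0
time: 19.82
position: [482.9, -410.5, 206.1]
orientation: [0.0, 0.748, 0.663, 0.0]
ft_force: [-0.4, -0.2, -0.5]
opening: 0.503
finger_force: 0.0
[ 264   22   41   98 3553] [array([ 496.3, -318.5]), array([77.1, 33.3]), np.float64(82.8)] [ 496.  -316.8   22.3]
[240  22  12   3  22] [array([ 469.8, -276.9]), array([0.9, 9. ]), np.float64(80.8)] [ 469.8 -277.1   22.6]
[229   9  67  15 868] [array([ 483.8, -273.9]), array([10.3, 53.4]), np.float64(83.1)] [ 484.2 -273.8   25.9]
[303  29  12  14 150] [array([ 519.7, -292.9]), array([10. ,  9.1]), np.float64(84.2)] [ 519.7 -292.8   25.9]
[302 101  12  12 134] [array([ 513.2, -348.6]), array([9.1, 9.5]), np.float64(83.3)] [ 513.2 -348.5   26. ]
```

View pics/w6.png

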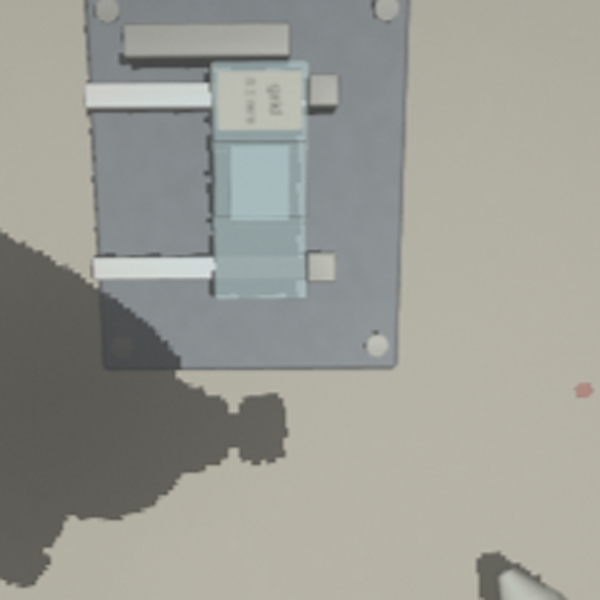

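The chamber sits about 0.5 mm from the seat in x and 0.1 mm in y, within 1° of square, touching both dogs at (308,92) and (308,267) and beside the stop. Handing in.

```bash
python3 -c "
from station import bot, cam
print(bot.job_done())"
```

```text
the job is handed in; nothing more can be done
None
```

I handed the job in at about 20 s: the cover was slid roughly 91 mm to tray -y and was still in its guides when last seen, and the chamber lies flat, about 0.5 mm from the seat and within 1° of square by the last camera check; the judge returned no verdict.

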